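# Post a failed bushing through the spring flap of the reject box

### The arm

A 7-joint arm with a two-finger parallel gripper is mounted at the origin on a cart in front of the work surface, level with it; the furniture and walls round the work are solid. World frame = base frame: x ahead of the robot, y to its left, z up, the work surface at z = 0. Lengths are in m, angles in rad, forces in N, time in s.
With the tool pointing down it reaches from about 0.4 to 0.9 m from the base axis. Payload 5.5 kg.
Tool frame: the origin (TCP) lies between the finger pads; the fingertips stand 22 mm ahead of it and the grasp point (between the pads) lies 3 mm ahead of it (nose_length is the distance from the TCP to the fingertips, in m); z points along the fingers, x is the direction in which the jaws open and shut, and the axes are right-handed (so a half turn about z gives the same grasp; the last joint's range is limited). The gripper opens to 85 mm and grips with 20 to 120 N. Pads are 22 mm wide; open, the fingers measure 114 mm over their backs; the gripper's body (76 mm by 85 mm) begins 54 mm behind the grasp point. The pads swing forward as they close: fully open they stand 13 mm farther back than shut.
Start: joints at [-0.914, 0.501, -0.427, 1.55, 0.221, 1.138, -0.21], TCP at [0.249, 0.6, 0.253] pointing down, gripper open.
Joint ranges: [-2.88, 2.88], [-0.31, 2.03], [-1.54, 1.56], [0.2, 2.42], [-1.41, 4.55], [0.19, 2.02], [-2.57, 2.57]. Speed limits (rad/s): [2.57, 2.57, 3.14, 3.14, 3.14, 3.14, 3.14].

### API

Orientations are given as a unit quaternion [x, y, z, w].
In Python, from station import observe, capture, close_job, recognise, cut_out, nose_length gives the robot as it stands.
- The arm moves only by the tool drive_tool, never from a script. Its argument "moves" is a list that holds one entry, the list of rows, each a list of 4 numbers: the shift along the tool's x, y, z in units of 40 mm (1.0 is 40 mm), then the turn about the tool's z in units of 5 degrees (1.0 is 5 degrees). A call has 1 to 5 rows; each row is the pose to reach, as a shift and turn from the pose measured when the call began, along the tool's axes at that moment; what a row does not reach only later rows make up. A row lasts 1/12 s, in which the tool goes at most 41.7 mm and 7.16 degrees, less where a joint would pass 70% of its speed; a pose out of reach is approached as far as the arm can. A call with a gripper value outside its range is refused whole. "claw" is the finger opening in mm, from 0 to 85.4, set as the call begins (left out, the last holds). The fingers move at their own pace and stop on an object; "squeeze" is the grip in N (left out, the last holds). Time passes only in rows, so rows that repeat a pose let the fingers close. It gives the time, the measured TCP pose, the force and the opening at its end, in the units of the state.
- observe(): the state, without advancing time (a new reading comes with each control period).
- capture(name): name is "scene" or "side" or "wrist"; returns a dict with "img" (384x512x3 uint8, red, green, blue), "z_map" (384x512 float32, m along the optical axis (not along the pixel's ray), 0 where there is no reading), "fx", "fy", "cx", "cy" (pixels), "pose" (4x4, takes a point from camera to world coordinates). Camera axes: x right, y down, z forward; pixel columns grow to the right and rows downward; lengths in m; the calibration is good to about 2 mm. A picture is of the moment at which its call begins.
- close_job(): hands the job in, once; it reports no verdict.
Trained networks look in a picture, given as the dict that the camera call returned (one of the last four; its "shot" number tells which), for a name from the list of things; names that differ only in an ending like _2 or _b are one class to them, and where a whole thing is asked for, a point or a joint stands for the part that bears it (a point fixed in the world has none). Each returns a list of dicts, best first, with "p" (0 to 1); they miss things now and then, are a little off and sometimes report something else, mostly with a low value. They report only what shows in the picture. A call takes as long as a camera call. They do not tell look-alikes from the thing itself.
- recognise(picture, label): "bbox" ([left, top, right, bottom] in pixels, round what is visible of it).
- cut_out(picture, label): "region" (384x512 bool, what is visible of it) and "bbox" ([left, top, right, bottom] in pixels, round what is visible of it).
The state is a dict: "t": time; "q": joint angles; "qd": joint speeds; "effort": joint torques, N m; "tcp_pos": TCP position; "orientation": TCP orientation; "force": force on the tool from outside, world axes, zero at the start; "torque": the same for the moment, N m; "width": finger opening in m.
Only numpy, scipy, OpenCV 4.12 (cv2) and the standard library are available. Lean on these libraries where they do the work, as an engineer would, in place of code of your own. Each camera call takes 0.05 s, during which the arm holds its last target. There are 200 camera calls.

### The job

The brass bushing standing on the ledge of the grey reject box has failed inspection: push the box's spring flap open with one finger and, while that finger keeps it open, push the bushing along the ledge and over its inner edge with the other finger, so that it drops into the box. Then draw back so that the flap closes behind it. Only push: the bushing is not to be pinched, lifted or slid up against the shut flap, and the other bushing, the loupe and the caliper beside the box stay where they are.

Things in the scene. Friction and masses are not known exactly. Their poses are not given: they have to be found in the camera images.
- reject_box: Fixed grey sheet-steel reject box, 228 mm long (x) x 136 wide (y) x 147 high, standing on the desk. Origin at desk level below the inner edge of its loading ledge, half-way across; z up, x is the direction in which parts are pushed in. It runs from x = -110 (front) to x = 118 (back). Hollow, inner floor 8 mm above the desk.
- ledge_edge (a point): Middle of the ledge's inner edge, on its top face, 105 mm above the desk; axes as the box's. The flat ledge runs from here 110 mm in -x to the box's open front; side lips 8 mm high stand 128 apart (inside). Beyond this edge (+x) the box is open down to its floor; the flap covers this mouth.
- flap_hinge (a point): Middle of the flap's hinge line (along the box's y), 80 mm in +x and 36 above point ledge_edge. The shut flap, a steel sheet 122 mm wide, 3 thick, slopes from here down to the ledge's level, its lower edge 3 mm past the ledge's edge (25 degrees). The roof behind the hinge is 42 mm above the ledge; the cheeks beside the flap stand 6 mm above its face.
- flap (a joint): Flap hinge, rad: 0 shut, grows as the flap is pushed in (lower edge swings down and away) to a stop at 1.15, hanging upright. A spring (0.20 to 0.29 N m) shuts it, so the bushing's weight cannot open it. A fingertip 5 mm over the ledge's level, moved in the box's +x, opens it about 0.3 rad when its far side is 45 mm past the ledge edge, 0.7 at 65; upright, it leaves 75 mm of room past the edge.
- reject_bushing: The failed part: plain brass bushing, a ring 34 mm in diameter, 26 high, about 0.1 kg, standing on the ledge, its centre 35 to 75 mm before the ledge's inner edge and up to 22 mm to either side of the middle. Origin at the centre of its underside. It drops once its centre is past that edge and the flap has swung clear (0.6 rad is enough).
- good_bushing: Bystander: a like brass bushing, 34 diameter x 26 high, standing on the desk at the box's -y side. Origin at the centre of its underside.
- magnifier: Bystander: black loupe, 35 diameter x 40 high, standing on the desk at the box's -y side. Origin at the centre of its underside.
- slide_caliper: Bystander: digital caliper, 256 x 77 x 15, lying on the desk along the box's +y side. Origin at the middle of its underside.
There are look-alikes about, which are no part of the job. Leave any blue or purple look-alike of the reject_bushing alone.

How it is judged:
By the outcome, as a careful person would: the job done as asked, in the order asked, and still so for the second after the job is handed in, with the robot touching nothing.
It also fails if it takes over 35 s, if anything falls off the work surface, if the arm or the gripper's body presses on something with over 40 N, if the wrist force passes 120 N, or if a joint passes its speed limit or range.

## Working session

There is one attempt and no reset: what is moved stays moved. The work goes in short steps, Python scripts to look and compute and a tool call to move; the robot and the scene stay as the last step left them, time stands still between calls to the robot, and variables do not carry over. Pictures are saved under pics/ and viewed, about 8 in all and at most 12, crops included, and the job is handed in when it is done.

Besides the shell and the picture viewer there is one more tool, called after ">>>" as a command line: name --argument value ..., lists and objects as JSON in quotes. drive_tool: Moves the arm, as the interface text tells. Its arguments: {"type":"object","properties":{"moves":{"type":"array"},"claw":{"type":"number"},"squeeze":{"type":"number"}},"required":["moves"]}

```bash
mkdir -p pics; ls; python3 - <<'E'
from station import *
import cv2,numpy as np
s=observe();print({k:np.round(v,3) for k,v in s.items()},nose_length)
ims=[]
for n in("scene","side"):
    c=capture(n);ims.append(c["img"]);print(n,np.round(c["pose"],3).tolist(),c["fx"],c["cx"],c["cy"])
    for l in("reject_box","reject_bushing","flap","good_bushing","magnifier","slide_caliper"):
        print(l,[(round(r["p"],2),np.round(r["bbox"]).tolist()) for r in recognise(c,l)])
    cv2.imwrite(f"pics/{n}0.png",c["img"][:,:,::-1])
E
```

```text
pics
{'t': np.float64(0.0), 'q': array([-0.914,  0.502, -0.427,  1.551,  0.221,  1.138, -0.21 ]), 'qd': array([ 0.001, -0.001,  0.001,  0.001,  0.002,  0.   , -0.   ]), 'effort': array([-2.0000e-03, -5.6951e+01, -5.8170e+00, -2.8094e+01,  1.1000e-02,
        1.2000e-02,  0.0000e+00]), 'tcp_pos': array([0.249, 0.6  , 0.252]), 'orientation': array([ 0.832,  0.555, -0.001,  0.001]), 'force': array([-0.386,  0.649, -0.177]), 'torque': array([-0.049, -0.04 , -0.012]), 'width': np.float64(0.085)} 0.022
scene [[-0.584, -0.515, 0.627, 0.017], [-0.812, 0.379, -0.444, 0.486], [-0.009, -0.769, -0.64, 0.629], [0.0, 0.0, 0.0, 1.0]] 378.3137011938456 248.14753868057414 189.1180385191731
reject_box [(0.56, [214.0, 131.0, 320.0, 243.0])]
reject_bushing [(0.85, [307.0, 239.0, 323.0, 259.0]), (0.79, [326.0, 200.0, 344.0, 218.0]), (0.58, [268.0, 180.0, 286.0, 199.0]), (0.52, [272.0, 252.0, 288.0, 275.0]), (0.52, [332.0, 224.0, 347.0, 242.0])]
flap [(0.82, [227.0, 135.0, 287.0, 181.0])]
good_bushing []
magnifier [(0.64, [217.0, 129.0, 320.0, 247.0])]
slide_caliper [(0.93, [184.0, 198.0, 260.0, 264.0]), (0.59, [214.0, 128.0, 322.0, 245.0])]
side [[0.966, -0.118, 0.23, 0.357], [-0.258, -0.497, 0.828, -0.576], [0.017, -0.86, -0.511, 0.556], [0.0, 0.0, 0.0, 1.0]] 354.5368525172022 261.49174752658763 189.4399548122499
reject_box [(0.7, [218.0, 178.0, 338.0, 274.0])]
reject_bushing [(0.79, [186.0, 248.0, 202.0, 262.0]), (0.76, [233.0, 194.0, 248.0, 216.0]), (0.6, [190.0, 226.0, 204.0, 239.0]), (0.6, [224.0, 280.0, 240.0, 304.0]), (0.58, [194.0, 271.0, 210.0, 291.0]), (0.45, [216.0, 177.0, 336.0, 271.0])]
flap [(0.56, [264.0, 183.0, 313.0, 226.0])]
good_bushing [(0.49, [256.0, 268.0, 271.0, 288.0])]
magnifier [(0.64, [290.0, 258.0, 306.0, 279.0])]
slide_caliper []
```

```bash
python3 - <<'E'
import cv2,numpy as np
a=cv2.imread("pics/scene0.png")[100:300,150:400];b=cv2.imread("pics/side0.png")[140:340,150:400]
cv2.imwrite("pics/both.png",np.hstack([cv2.resize(i,(400,320),interpolation=cv2.INTER_CUBIC) for i in(a,b)]))
E
```

```text
(no output)
```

View pics/both.png

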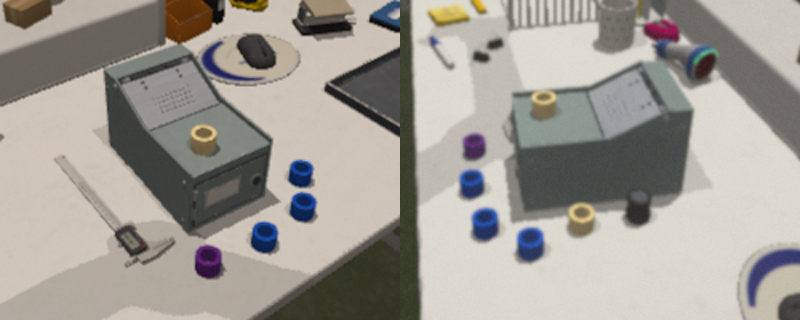

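The scene picture (left) shows the box with a brass bushing on its ledge (scene px ~277,190; side px ~240,205). The candidates are:
- Brass bushing on the ledge: scene 277,190. This is the target.
- Brass bushing on the desk: side 263,278. This is the good one.
- Blue: scene 335,209, 339,233 and 315,249.
- Purple: scene 280,263.

Next I'll measure the poses.

```bash
cat > h.py <<'E'
from station import *
import cv2,numpy as np
from scipy.optimize import least_squares
def cloud(c):
    z=c["z_map"];v,u=np.mgrid[:384,:512]
    P=np.stack([(u-c["cx"])*z/c["fx"],(v-c["cy"])*z/c["fy"],z],-1)@c["pose"][:3,:3].T+c["pose"][:3,3]
    P[z==0]=np.nan
    return P
def brass(c):
    h=cv2.cvtColor(c["img"],cv2.COLOR_RGB2HSV);return (h[...,0]>10)&(h[...,0]<28)&(h[...,1]>70)
def R2(a): return np.array([[np.cos(a),-np.sin(a)],[np.sin(a),np.cos(a)]])
E
cat > m.py <<'E'
from h import *
al=[]
for n in("scene","side"):
    c=capture(n);P=cloud(c)
    b=max(recognise(c,"reject_box"),key=lambda r:r["p"])["bbox"];b=np.array(b).astype(int)
    m=np.zeros((384,512),bool);m[b[1]-15:b[3]+15,b[0]-15:b[2]+15]=1
    br=brass(c)&m&(P[...,2]>.105)
    bp=P[br];top=bp[bp[:,2]>np.nanpercentile(bp[:,2],90)-.006]
    print(n,"brass n",len(bp),"top",np.round(np.median(top,0),4),np.ptp(top,0).round(3), cv2.minEnclosingCircle(top[:,:2].astype(np.float32)))
    q=P[m&~cv2.dilate(br.astype(np.uint8),np.ones((7,7))).astype(bool)];q=q[(q[:,2]>.095)&(q[:,2]<.16)];al.append(q)
    l=q[q[:,2]<.11];print(" ledge z",np.median(l[:,2]))
def h(p,Q):
    L=(Q[:,:2]-p[:2])@R2(p[2]);x,y=L.T
    z=np.interp(x,[-110e-3,0,3e-3,80e-3,84e-3,118e-3],[.105,.105,.106,.143,.147,.147])
    out=np.maximum(0,np.maximum(np.abs(y)-.068,np.maximum(-.11-x,x-.118)))
    return np.hypot((Q[:,2]-z)*(np.abs(y)<.06),3*out)
def fit(Q):
    (cx,cy),wh,_=cv2.minAreaRect(Q[:,:2].astype(np.float32));best=None
    for a in np.arange(-3.1,3.1,.2):
        p0=np.r_[np.array([cx,cy])-R2(a)@[.004,0],a]
        r=least_squares(lambda p:h(p,Q),p0,loss="soft_l1",f_scale=.003,x_scale=[.01,.01,.1])
        if best is None or r.cost<best.cost:best=r
    return best.x,best.cost,np.round(wh,3)
for Q in(np.vstack(al),al[0],al[1]):
    p,c,wh=fit(Q[::max(1,len(Q)//3000)]);print(len(Q),np.round(p,4),round(c,5),wh)
E
python3 m.py
```

```text
scene brass n 247 top [0.4853 0.0801 0.1292] [0.034 0.034 0.007] ((0.486766517162323, 0.0783817246556282), 0.01818772964179516)
 ledge z 0.10387737447184886
side brass n 205 top [0.4883 0.0732 0.1309] [0.031 0.034 0.007] ((0.48962944746017456, 0.07756660133600235), 0.01766536384820938)
 ledge z 0.10545215444314979
8925 [ 0.5568  0.0551 -0.0707] 0.04842 [0.144 0.453]
4511 [ 0.5566  0.0566 -0.0618] 0.09224 [0.14  0.453]
4414 [ 0.5571  0.0542 -0.0733] 0.00186 [0.143 0.228]
```

Box origin is about (0.557, 0.055) with yaw about -0.072, and the bushing sits at local (-70, +18) mm, which fits the description. 

Plan:
1. Line the jaws up with the box's x at full opening and straddle the bushing.
2. Push forward so the lead finger opens the flap.
3. Close the trailing finger against the bushing, moving the tool forward so the lead finger holds its place.

```bash
cat > go.py <<'E'
import sys
from h import *
from scipy.spatial.transform import Rotation as Ro
BOX=np.array([.5568,.0549,-.0715])
def report(s=None):
    s=s or observe();R=Ro.from_quat(s["orientation"]).as_matrix()
    L=R2(BOX[2]).T@(s["tcp_pos"][:2]-BOX[:2]);yaw=np.arctan2(R[1,0],R[0,0])
    print("t",round(s["t"],2),"tcp box-local mm",np.round(L*1e3,1),"z",round(s["tcp_pos"][2]*1e3,1),"yaw err deg",round(np.degrees(yaw-BOX[2]),2),"tilt",np.round(R[:,2],3),"F",np.round(s["force"],1),"w",round(s["width"]*1e3,1))
    return s,R,yaw
def to(lx,ly,z):
    s,R,yaw=report()
    g=np.r_[BOX[:2]+R2(BOX[2])@[lx/1e3,ly/1e3],z/1e3]
    print("goal",g.round(4),"units",np.round(R.T@(g-s["tcp_pos"])/.04,2),"turn units",round(np.degrees(yaw-BOX[2])/5,2),"q7",round(s["q"][6],2))
if __name__=="__main__":
    to(*map(float,sys.argv[1:4]))
E
python3 go.py -62 18 250
```

```text
t 0.9 tcp box-local mm [-345.6  522. ] z 253.4 yaw err deg 71.54 tilt [-0.  0. -1.] F [-0.4  0.1  0.6] w 85.3
goal [0.4962 0.0773 0.25  ] units [-9.71 10.72  0.08] turn units 14.31 q7 -0.21
```

>>> drive_tool --moves '[[[-0.6,0.7,0,1],[-1.2,1.4,0,2],[-1.8,2.1,0,3],[-2.5,2.8,0,4],[-3.2,3.5,0,5]]]' --claw 85 --squeeze 20

```text
t: 1.32
tcp_pos: [0.33, 0.4268, 0.2534]
orientation: [0.933, 0.36, 0.0, -0.0]
force: [0.0, 0.2, 0.0]
width: 0.0849
```

```bash
python3 go.py -62 18 250
```

```text
t 1.32 tcp box-local mm [-252.8  354.8] z 253.4 yaw err deg 46.3 tilt [ 0.  0. -1.] F [0.  0.2 0. ] w 84.9
goal [0.4962 0.0773 0.25  ] units [-2.79  9.26  0.08] turn units 9.26 q7 -0.32
```

>>> drive_tool --moves '[[[-0.3,0.95,0,1],[-0.6,1.9,0,2],[-0.9,2.8,0,3],[-1.2,3.7,0,4],[-1.4,4.6,0,5]]]'

```text
t: 1.73
tcp_pos: [0.4123, 0.2509, 0.2537]
orientation: [0.989, 0.147, 0.0, -0.0]
force: [0.6, -0.0, 0.5]
width: 0.0847
```

```bash
python3 go.py -62 18 250
```

```text
t 1.73 tcp box-local mm [-158.2  185.1] z 253.7 yaw err deg 21.05 tilt [ 0.001  0.001 -1.   ] F [ 0.6 -0.   0.5] w 84.7
goal [0.4962 0.0773 0.25  ] units [0.74 4.76 0.09] turn units 4.21 q7 -0.34
```

>>> drive_tool --moves '[[[0.15,0.95,0,1],[0.3,1.9,0,2],[0.45,2.9,0,3],[0.6,3.8,0,4],[0.74,4.7,0,4.2]]]'

```text
t: 2.15
tcp_pos: [0.4961, 0.0778, 0.2541]
orientation: [0.999, -0.038, 0.001, -0.0]
force: [0.3, -0.0, -0.0]
width: 0.0848
```

```bash
python3 go.py -62 18 250; cat > w.py <<'E'
from go import *
c=capture("wrist");cv2.imwrite("pics/w1.png",c["img"][:,:,::-1]);P=cloud(c)
report()
br=brass(c)&(P[...,2]>.115)&(P[...,2]<.14)
n,lab,st,ce=cv2.connectedComponentsWithStats(br.astype(np.uint8))
for i in range(1,n):
    if st[i,4]>60:
        q=P[lab==i];q=q[q[:,2]>.126]
        if len(q)<20: continue
        (x,y),r=cv2.minEnclosingCircle(q[:,:2].astype(np.float32))
        print("brass px",ce[i].round(),"world",np.round([x,y],4),"r",round(r,4),"z",np.median(q[:,2]).round(4),"local",(R2(BOX[2]).T@(np.array([x,y])-BOX[:2])*1e3).round(1))
L=(P[...,:2]-BOX[:2])@R2(BOX[2])*1e3
# roof edges/ledge check
z=P[...,2]*1e3;led=(abs(z-105)<3);lip=(abs(z-113)<2.5)&(L[...,0]<-5)
print("ledge z",np.nanmedian(z[led]),"x range",np.nanpercentile(L[...,0][led],[1,99]).round(1),"y range",np.nanpercentile(L[...,1][led],[1,99]).round(1))
f=(z>110)&(z<138)&(L[...,0]>10)&(L[...,0]<75)&(abs(L[...,1])<50)
if f.sum()>50:
    k=np.polyfit(z[f]-105,L[f][:,0],1);print("flap x at ledge level",k[1].round(1),"slope deg",np.degrees(np.arctan(1/k[0])).round(1))
E
python3 w.py
```

```text
t 2.15 tcp box-local mm [-62.2  18.5] z 254.1 yaw err deg -0.22 tilt [ 0.002  0.001 -1.   ] F [ 0.3 -0.  -0. ] w 84.8
goal [0.4962 0.0773 0.25  ] units [0.   0.01 0.1 ] turn units -0.04 q7 -0.28
t 2.2 tcp box-local mm [-58.4  10.4] z 254.3 yaw err deg -0.62 tilt [ 0.004 -0.004 -1.   ] F [ 3.4 -5.7 -0.2] w 84.8
brass px [251. 192.] world [0.4889 0.078 ] r 0.0171 z 0.1303 local [-69.3  18.2]
ledge z 104.5243981253369 x range [-109.7   11.6] y range [-64.1  63.1]
flap x at ledge level 3.1 slope deg 25.0
```

View pics/w1.png

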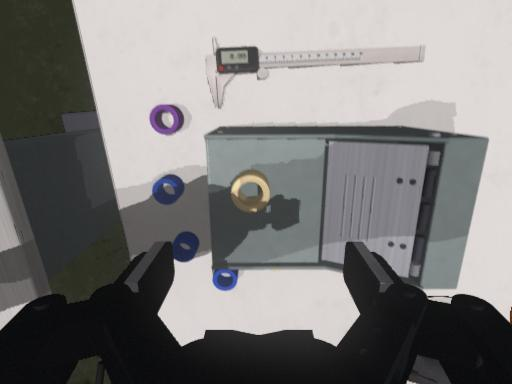

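The wrist picture confirms it: the brass ring on the ledge is at (251,192), with the flap to its right at (370,205). The blue and purple rings are on the desk. I'll settle the arm and read the fingertip height.

>>> drive_tool --moves '[[[0,-0.15,0,0],[0,-0.15,0,0],[0,-0.15,0,0]]]'

```text
t: 2.45
tcp_pos: [0.4994, 0.0768, 0.2542]
orientation: [0.999, -0.04, 0.002, 0.001]
force: [-0.3, 0.3, -0.5]
width: 0.0847
```

```bash
cat > tip.py <<'E'
from go import *
s,R,_=report();c=capture("wrist");P=cloud(c)
s,R,_=report()
T=(P-s["tcp_pos"])@R*1e3
m=(abs(T[...,2])<60)&(abs(T[...,1])<25)&(abs(T[...,0])<75)
for sg in(-1,1):
    q=T[m&(sg*T[...,0]>10)]
    if len(q): print("finger",sg,len(q),"z max",np.percentile(q[:,2],[90,98,100]).round(1)); k=q[q[:,2]>np.percentile(q[:,2],98)-8]; print(" tip x",np.percentile(k[:,0],[1,99]).round(1),"y",np.percentile(k[:,1],[1,99]).round(1))
    if len(q): print(" all x",np.percentile(q[:,0],[1,99]).round(1))
E
python3 tip.py; python3 go.py -62 18 145
```

```text
t 2.45 tcp box-local mm [-58.8  17.8] z 254.2 yaw err deg -0.52 tilt [ 0.004 -0.003 -1.   ] F [-0.3  0.3 -0.5] w 84.7
t 2.5 tcp box-local mm [-59.1  18.3] z 254.2 yaw err deg -0.45 tilt [ 0.004 -0.003 -1.   ] F [-0.4  1.1  0. ] w 85.2
finger -1 12851 z max [-14.5   1.9   9.8]
 tip x [-54.7 -41.4] y [-11.2  10.7]
 all x [-71.7 -11.4]
finger 1 12807 z max [-14.3   2.   10.3]
 tip x [42.8 56.5] y [-11.  11.]
 all x [11.4 72.9]
t 2.5 tcp box-local mm [-59.1  18.3] z 254.2 yaw err deg -0.45 tilt [ 0.004 -0.003 -1.   ] F [-0.4  1.1  0. ] w 85.2
goal [0.4962 0.0773 0.145 ] units [-0.08 -0.    2.73] turn units -0.09 q7 -0.28
```

```bash
cat >> tip.py <<'E'
for z0 in range(-60,12,8):
    q=T[m&(abs(T[...,2]-z0)<4)];print(z0,len(q),np.percentile(q[:,0],[.5,99.5]).round(1) if len(q) else "")
E
python3 tip.py|tail -9; python3 go.py -62 18 122
```

```text
-60 4807 [-67.4  66.9]
-52 6369 [-71.7  72.3]
-44 8952 [-72.4  73.5]
-36 2203 [-71.3  72.4]
-28 1012 [-53.7  54.8]
-20 1200 [-55.3  56.2]
-12 1132 [-55.4  56.4]
-4 971 [-55.5  56.4]
4 639 [-53.9  54.4]
t 2.55 tcp box-local mm [-59.1  18.3] z 254.2 yaw err deg -0.43 tilt [ 0.004 -0.003 -1.   ] F [-0.2  0.2 -0.4] w 84.7
goal [0.4962 0.0773 0.122 ] units [-0.08 -0.    3.3 ] turn units -0.09 q7 -0.28
```

>>> drive_tool --moves '[[[-0.05,0,0.7,0],[-0.05,0,1.5,0],[-0.05,0,2.2,0],[-0.05,0,2.6,0],[-0.05,0,2.7,0]]]'

```text
t: 2.97
tcp_pos: [0.4946, 0.0785, 0.1432]
orientation: [0.999, -0.038, -0.001, 0.002]
force: [-0.3, -0.4, 0.6]
width: 0.0851
```

```bash
python3 go.py -61 18 124; python3 w.py
```

```text
t 2.97 tcp box-local mm [-63.7  19.1] z 143.2 yaw err deg -0.25 tilt [-0.002 -0.004 -1.   ] F [-0.3 -0.4  0.6] w 85.1
goal [0.4972 0.0772 0.124 ] units [0.07 0.02 0.48] turn units -0.05 q7 -0.28
t 3.02 tcp box-local mm [-62.9  19. ] z 144.1 yaw err deg -0.27 tilt [-0.001 -0.003 -1.   ] F [0.9 0.1 0.4] w 84.9
brass px [247. 250.] world [0.4889 0.0784] r 0.0176 z 0.1302 local [-69.4  18.6]
ledge z 104.4506813117636 x range [-109.9   10.3] y range [-54.7  68. ]
flap x at ledge level 3.3 slope deg 25.0
```

>>> drive_tool --moves '[[[0.02,0,0.25,0],[0.02,0,0.45,0],[0.02,0,0.5,0],[0.02,0,0.5,0]]]'

```text
t: 3.35
tcp_pos: [0.4961, 0.0784, 0.1239]
orientation: [0.999, -0.038, -0.001, 0.002]
force: [-0.0, 0.3, 0.2]
width: 0.0849
```

```bash
python3 go.py 16 18 124;python3 tip.py
```

```text
t 3.35 tcp box-local mm [-62.3  19.1] z 123.9 yaw err deg -0.25 tilt [-0.001 -0.003 -1.   ] F [-0.   0.3  0.2] w 84.9
goal [0.574  0.0717 0.124 ] units [ 1.96  0.02 -0.  ] turn units -0.05 q7 -0.28
t 3.35 tcp box-local mm [-62.3  19.1] z 123.9 yaw err deg -0.25 tilt [-0.001 -0.003 -1.   ] F [-0.   0.3  0.2] w 84.9
t 3.4 tcp box-local mm [-61.9  19.1] z 124.3 yaw err deg -0.27 tilt [-0.001 -0.003 -1.   ] F [-1.7  0.3 -0.1] w 85.3
finger -1 19320 z max [19.9 20.6 22.3]
 tip x [-48.4 -10.6] y [-24.6  24.3]
 all x [-71.6 -10.6]
finger 1 21524 z max [20.2 20.8 22.4]
 tip x [10.8 74.5] y [-24.6  24.2]
 all x [11.  73.9]
-60 4828 [-67.5  65.8]
-52 6488 [-71.9  71.8]
-44 9082 [-72.9  73.1]
-36 2393 [-72.4  72.8]
-28 977 [-54.7  56.2]
-20 1173 [-55.7  55.8]
-12 1160 [-55.8  56. ]
-4 4046 [-55.  55.]
4 1593 [-53.8  53.7]
```

>>> drive_tool --moves '[[[0.2,0,0,0],[0.4,0,0,0],[0.6,0,0,0],[0.8,0.02,0,0],[1.0,0.02,0,0]]]'

```text
t: 3.82
tcp_pos: [0.537, 0.0742, 0.1244]
orientation: [0.999, -0.038, -0.0, 0.002]
force: [-3.4, 0.5, 3.1]
width: 0.0852
```

```bash
python3 go.py 14 18 124
```

```text
t 3.82 tcp box-local mm [-21.2  17.8] z 124.4 yaw err deg -0.29 tilt [-0.001 -0.003 -1.   ] F [-3.4  0.5  3.1] w 85.2
goal [0.5721 0.0719 0.124 ] units [ 0.88 -0.01  0.01] turn units -0.06 q7 -0.25
```

>>> drive_tool --moves '[[[0.2,0,0,0],[0.4,0,0,0],[0.6,0,0,0],[0.8,0,0,0],[0.85,0,0,0]]]'

```text
t: 4.23
tcp_pos: [0.5683, 0.0716, 0.1227]
orientation: [0.999, -0.038, -0.004, 0.002]
force: [-10.2, 0.7, 1.9]
width: 0.0851
```

```bash
python3 go.py 14 18 124; python3 w.py; python3 - <<'E'
from h import *
a=capture("scene")["img"][110:250,200:340];b=capture("side")["img"][160:290,200:350]
cv2.imwrite("pics/b2.png",np.hstack([cv2.resize(i,(400,360),interpolation=cv2.INTER_CUBIC) for i in(a,b)])[:,:,::-1])
E
```

```text
t 4.23 tcp box-local mm [10.2 17.5] z 122.7 yaw err deg -0.28 tilt [-0.009 -0.004 -1.   ] F [-10.2   0.7   1.9] w 85.1
goal [0.5721 0.0719 0.124 ] units [ 0.09 -0.01 -0.03] turn units -0.06 q7 -0.23
t 4.28 tcp box-local mm [10.3 17.5] z 122.7 yaw err deg -0.28 tilt [-0.009 -0.004 -1.   ] F [-8.7  1.1  1.9] w 85.2
brass px [202. 272.] world [0.5425 0.0726] r 0.0177 z 0.1302 local [-15.6  16.6]
ledge z 104.48043016506337 x range [-109.7   56.9] y range [-61.8  68.1]
flap x at ledge level 56.7 slope deg 69.3
```

View pics/b2.png

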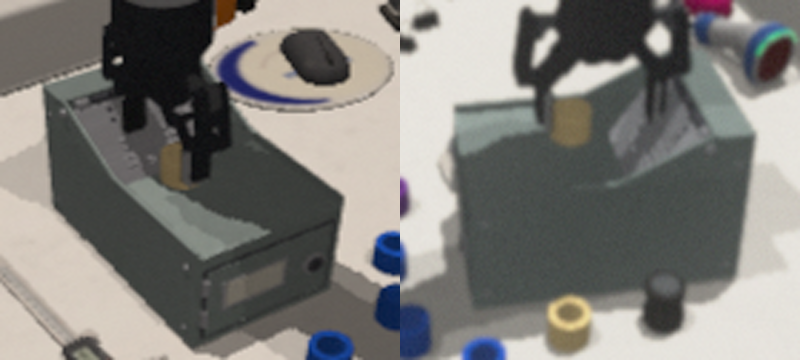

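View pics/w1.png

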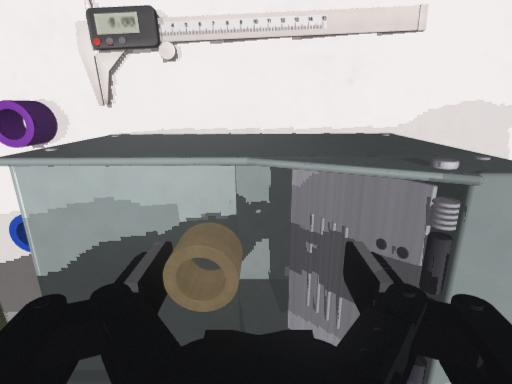

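The flap is at about 0.77 rad, held by the lead finger, and the bushing is at local x = -15.6 mm, in line with the trailing finger and clear of the flap. Next I'll close the trailing finger in small steps while the lead finger holds its place.

>>> drive_tool --moves '[[[0.1,0,-0.04,0],[0.13,0,-0.06,0],[0.17,0,-0.08,0],[0.19,0,-0.08,0]]]' --claw 79

```text
t: 4.72
tcp_pos: [0.5715, 0.0713, 0.124]
orientation: [0.999, -0.038, -0.009, 0.003]
force: [-11.0, 1.5, 0.6]
width: 0.079
```

```bash
python3 w.py;python3 tip.py | grep -A1 finger
```

```text
t 4.77 tcp box-local mm [13.6 17.4] z 123.9 yaw err deg -0.24 tilt [-0.018 -0.004 -1.   ] F [-10.1   1.3   0.6] w 78.9
brass px [209. 270.] world [0.5489 0.0722] r 0.0176 z 0.1302 local [-9.1 16.7]
ledge z 104.48471432129767 x range [-109.7   58.5] y range [-61.9  68.1]
flap x at ledge level 58.8 slope deg 73.4
finger -1 21908 z max [20.3 21.2 23.5]
 tip x [-74.6 -14.1] y [-24.8  13.5]
--
finger 1 22719 z max [30.7 48.7 55.2]
 tip x [20.8 29.3] y [-24.5  24.2]
```

>>> drive_tool --moves '[[[0.16,0,-0.03,0],[0.2,0,-0.05,0],[0.23,0,-0.06,0],[0.25,0,-0.06,0]]]' --claw 70

```text
t: 5.15
tcp_pos: [0.5781, 0.0709, 0.1244]
orientation: [0.999, -0.037, -0.013, 0.003]
force: [-8.6, 1.8, 0.6]
width: 0.0702
```

```bash
python3 w.py
```

```text
t 5.2 tcp box-local mm [20.2 17.5] z 124.3 yaw err deg -0.2 tilt [-0.027 -0.005 -1.   ] F [-8.6  0.8  0.7] w 69.9
ledge z 104.48129500665476 x range [-109.7   63.1] y range [-61.8  68.1]
flap x at ledge level 64.3 slope deg 85.0
```

```bash
python3 - <<'E'
from go import *
c=capture("wrist");P=cloud(c);cv2.imwrite("pics/w3.png",c["img"][:,:,::-1])
m=brass(c);L=(P[...,:2]-BOX[:2])@R2(BOX[2])*1e3
k=m&(L[...,0]>-110)&(L[...,0]<110)&(abs(L[...,1])<64)
print(k.sum(),np.nanpercentile(L[k],[2,98],axis=0),np.nanpercentile(P[k][:,2],[2,50,98]) if k.any() else "")
E
```

```text
1087 [[17.34978518  6.17307308]
 [43.66113081 35.84557796]] [0.01764103 0.03799509 0.04296186]
```

View pics/w3.png

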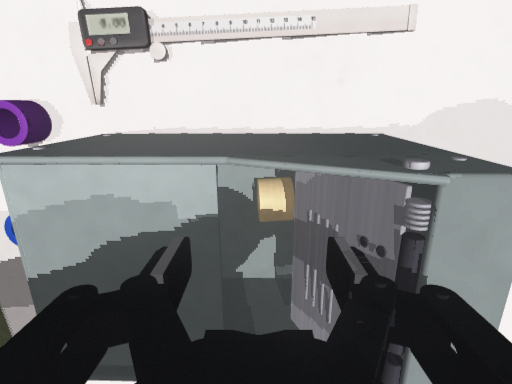

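The bushing is on the box floor lying on its side: wrist px (275,199), top z about 42 mm (8 floor + 34 diameter). Now I'll draw back along the box's -x, then up.

>>> drive_tool --moves '[[[-0.3,0,-0.02,0],[-0.6,0,-0.05,0],[-0.9,0,-0.05,0],[-1.2,0,-0.05,0],[-1.5,0,-0.05,0]]]'

```text
t: 5.67
tcp_pos: [0.5195, 0.0754, 0.1282]
orientation: [0.999, -0.038, -0.012, 0.003]
force: [0.1, 0.8, 0.1]
width: 0.07
```

>>> drive_tool --moves '[[[-0.2,0,-0.05,0],[-0.4,0,-0.1,0],[-0.5,0,-0.6,0],[-0.5,0,-1.4,0],[-0.5,0,-2.2,0]]]'

```text
t: 6.08
tcp_pos: [0.5012, 0.0771, 0.2172]
orientation: [0.999, -0.038, -0.013, 0.003]
force: [0.9, 0.3, 0.3]
width: 0.07
```

>>> drive_tool --moves '[[[0,0,-0.7,0],[0,0,-1.2,0],[0,0,-1.4,0],[0,0,-1.4,0],[0,0,-1.4,0]]]'

```text
t: 6.5
tcp_pos: [0.5025, 0.0772, 0.2727]
orientation: [0.999, -0.038, -0.013, 0.003]
force: [-0.1, 0.1, -1.0]
width: 0.0697
```

```bash
python3 w.py; python3 - <<'E'
from h import *
w=cv2.imread("pics/w1.png")[:,:,::-1]
a=capture("scene")["img"][110:290,170:370];b=capture("side")["img"][160:310,180:350]
cv2.imwrite("pics/end.png",np.hstack([cv2.resize(i,(266,220),interpolation=cv2.INTER_CUBIC) for i in(a,b,w)])[:,:,::-1])
E
```

```text
t 6.55 tcp box-local mm [-56.4  18.3] z 271.8 yaw err deg -0.22 tilt [-0.028 -0.005 -1.   ] F [-0.2 -0.5 -0.6] w 69.9
ledge z 104.49439805298427 x range [-109.6    9.9] y range [-64.   62.5]
flap x at ledge level 3.0 slope deg 24.9
```

View pics/end.png

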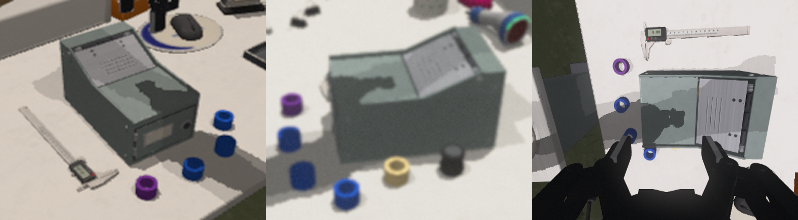

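The flap is shut (24.9° slope), the ledge is empty, the bystanders are in place and the robot is clear. I'm handing the job in.

```bash
python3 -c "
from station import *
print(close_job())"
```

```text
the job is handed in; nothing more can be done
None
```

The failed bushing is in the reject box, the flap has closed behind it, and I handed the job in at about 6.6 s of robot time.

**What I did:** I straddled the bushing with the jaws fully open and pushed in the box's +x until one finger held the flap at about 0.77 rad. That same stroke also slid the bushing forward, to about 16 mm before the edge. Its starting place was too far back for the other finger to wait until the flap was fully open. With the flap held open, I then closed the other finger to push the bushing over the edge, drew back and lifted clear.

**Last checks:**
- **Bushing:** before I drew back, the wrist camera showed it lying on its side on the box floor, top at about 42 mm.
- **Flap and ledge:** the flap slope reads 24.9°, so it is shut, and the ledge is empty.
- **Bystanders:** the caliper, loupe, good bushing and blue and purple rings look undisturbed in the final pictures. I did not re-measure their positions.
- **Forces:** the highest tool force I read was about 11 N, and it was near zero at the end.

No check failed. The only oddity was a tool tilt of about 1.6° built up while pushing against the flap spring.

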